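# Load the indexing carousel and lock it at the green station

## Task

Put the yellow parts bin squarely down in the pocket of the blue indexing head and swing the steel retaining arm by its red knob all the way over the bin. Then pull up the sprung black index knob, turn the head with it until the knob is at the hole beside the green marker, and let the plunger drop fully home there. Leave the bin held in its pocket, and do not disturb the stapler, the masking tape or the rubber stamp.

Things in the scene. Friction and masses are not known exactly. Their poses are not given: they have to be found in the camera images.
- index_plate: Fixed round aluminium index plate on the bench, 272 mm across, 30 mm high; origin at the centre of its underside, z up. Its vertical centre line is the axis of the turning head. Six index holes (14 mm wide) lie in its top on a circle of 95 mm radius, every 60 deg, the first on the plate's own +x axis; at the start the plunger sits in that first hole.
- head (a joint): Turn of the blue head about the vertical axis, rad, counter-clockwise from above positive, 0 with the plunger in the plate's first hole; limits -2.6 and 2.6, light friction (about 0.06 N m). The head carries the pocket on one side of the axis and the plunger on the other, and cannot turn while the pin is in a hole.
- head_axis (a point): Point on the turning axis of the head, 46 mm above the bench (top of the head's plate). Its x axis points from the axis to the plunger; the pocket lies on -x. Turns with the head.
- pocket (a point): Centre of the bin's pocket on the head, 17 mm above the pocket's floor (the bin's centre when seated); the floor is 46 mm above the bench. 75 mm from the head's axis on its -x side. Four L-shaped steel corners 12 mm high leave 62 mm (along the point's x) by 94 mm (along its y) for the bin; between the corners the long sides are open over 66 mm for fingers. Axes as the head's.
- bin_center (a point): Centre, half-way up, of the loose open parts bin of yellowish card with white fixings: 56 mm (its x) by 88 mm (its y) by 34 mm high (the wall on its -x side is only 24 mm high), 0.1 to 0.2 kg. It starts flat on the bench to the left of the carousel (y > 0); it and the stapler may have changed places. Grip it across the 56 mm; either way round fits the pocket.
- retainer (a joint): Angle of the steel retaining arm about its upright post, rad: about 0 to 0.3 open at the start, 1.571 fully over the bin (stop). Turns clockwise from above as it closes; light friction (0.03 N m), stays where it is left. The bar's underside is 83 mm above the bench, 3 mm over a seated bin.
- retainer_post (a point): Axis of the retaining arm's post on the head, 64 mm from the pocket's centre along the head's +y, at the height of the bar's top (91 mm above the bench).
- retainer_knob (a point): Middle of the upright red knob near the free end of the retaining arm: 16 mm across, from 91 to 127 mm above the bench (this point at 109 mm), 75 mm from the post's axis. Open, at joint value 0, it lies from the post along the head's +x; closed, along the head's -y over the bin.
- plunger (a joint): Lift of the sprung index plunger, m: 0 fully home in a hole, about 0.010 when its tip rests on the plate between holes, 0.017 at the top stop. The 10 mm pin reaches 10 mm into the 14 mm hole; its spring pulls down with 4 N at home, rising to 8 N at the top.
- knob_grip (a point): Middle of the black round index knob on top of the plunger, 95 mm from the head's axis: 28 mm across, 32 mm high, this point 84 mm above the bench when home and rising with the plunger. It spins freely on its stem, so the hand need not turn with the head. Below it is a brass sleeve 21 mm across up to 65 mm above the bench.
- marker_green: Green marker disc, 18 mm across, 5 mm high, fixed on the rim of the index plate 122 mm from its centre, straight outside one of the holes (27 mm farther out); that hole is the wanted one, 60 or 120 deg either way from the start. Yellow, white and red discs mark other holes. Origin at the centre of its underside.
- stapler: Dark blue stapler, 34 x 136 x 43 mm, loose on the bench to the left of the carousel, next to the bin; origin at the centre of its underside. To be left alone.
- tape_masking: Roll of masking tape lying flat, 100 mm across, 25 mm high, loose; origin at the centre of its underside. To be left alone.
- rubber_stamp: Rubber stamp with a wooden knob, 36 x 58 x 71 mm, standing, loose; origin at the centre of its underside. To be left alone.
- bin: The same parts bin; origin at the centre of its underside, axes as bin_center.

How it is judged:
By the outcome, as a careful person would: the job done as asked, in the order asked, and still so for the second after the job is handed in, with the robot touching nothing.
It also fails if it takes over 61 s, if anything falls off the work surface, if the arm or the gripper's body presses on something with over 40 N, if the wrist force passes 120 N, or if a joint passes its speed limit or range.

## Robot

A 6-joint arm with a two-finger parallel gripper is mounted at the origin on a cart in front of the work surface, level with it; the furniture and walls round the work are solid. World frame = base frame: x ahead of the robot, y to its left, z up, the work surface at z = 0. Lengths are in mm, angles in rad, forces in N, time in s.
With the tool pointing down it reaches from about 350 to 875 mm from the base axis. Payload 4.2 kg.
Tool frame: the origin (TCP) lies at the very end of the fingers, on their centre line; the grasp point (between the pads) lies 19 mm behind it; z points along the fingers, y is the line along which they close (so a half turn about z gives the same grasp; the last joint's range is limited). The gripper opens to 85 mm and grips with 20 to 120 N. Pads are 22 mm wide; open, the fingers measure 114 mm over their backs; the gripper's body (76 mm by 85 mm) begins 54 mm behind the grasp point. The pads swing forward as they close: fully open they stand 13 mm farther back than shut.
Start: joints at [1.441, 0.385, 0.008, 0, -1.194, -0.259], TCP at [236.891, 578.344, 231.312] pointing down, gripper open.
Joint ranges: [-3.14, 3.14], [-1.21, 2.06], [-1.07, 1.41], [-3.16, 2.05], [-2.99, -0.16], [-3.1, 3.1]. Speed limits (rad/s): [2.79, 2.79, 3.14, 3.14, 3.14, 3.14].

## Interface

Orientations are given as a unit quaternion [x, y, z, w].
In Python, from bench import read_state, get_image, camera_model, job_done gives the robot as it stands.
- The arm moves only by the shell command python3 -m handwheel 'ROWS'. ROWS is JSON, a list of rows, each a list of 7 numbers: the shift along the tool's x, y, z in m, then the turn, a rotation vector about the tool's x, y, z in rad, then the gripper's target within -1 to 1 (fully open at 1, half-way at 0, shut at -1). In form: [[dx, dy, dz, wx, wy, wz, jaw], ...]. A call has 1 to 10 rows; each row is the pose to reach, as a shift and turn from the pose commanded when the call began, along the tool's axes at that moment; what a row does not reach only later rows make up. A row lasts 1/8 s, in which the tool goes at most 62.5 mm and 10.7 degrees, less where a joint would pass 70% of its speed; a pose out of reach is approached as far as the arm can. A call with a gripper value outside its range is refused whole. The fingers move at their own pace and stop on an object; the grip force is fixed at half the most. Time passes only in rows, so rows that repeat a pose let the fingers close. It gives the time, the measured TCP pose, the force, the opening and the grip force at its end, in the units of the state.
- read_state(): the state, without advancing time (a new reading comes with each control period).
- get_image(name): name is "scene" or "top"; returns (picture, depth): 384x512x3 uint8, blue, green, red; 384x512 float32, mm along the optical axis (not along the pixel's ray), 0 where there is no reading.
- camera_model(name): a dict with "K" (3x3 intrinsics, pixels), "rvec" (rotation vector, rad) and "tvec" (3), from world to camera coordinates, as OpenCV has them. Camera axes: x right, y down, z forward; pixel columns grow to the right and rows downward; lengths in mm; the calibration is good to about 2 mm. A picture is of the moment at which its call begins. camera_model takes no time and is no camera call.
- job_done(): hands the job in; it is judged then, once.
The state is a dict: "clock": time; "joints": joint angles; "joint_vel": joint speeds; "joint_efforts": joint torques, N m; "position": TCP position; "ee_rot": TCP orientation; "contact_force": force on the tool from outside, world axes, zero at the start; "wrist_torque": the same for the moment, N m; "gripper_width": finger opening in mm; "grasp_force": force on a finger pad.
Only numpy, scipy, OpenCV 4.12 (cv2) and the standard library are available. Lean on these libraries where they do the work, as an engineer would, in place of code of your own. Each camera call takes 0.05 s, during which the arm holds its last target. There are 200 camera calls.

## Working session

There is one attempt and no reset: what is moved stays moved. The work goes in short steps, Python scripts to look and compute and a shell command to move; the robot and the scene stay as the last step left them, time stands still between calls to the robot, and variables do not carry over. Pictures are saved under pics/ and viewed, at most 11 in all, crops included, and the job is handed in when it is done.

```bash
mkdir -p pics; cat > h.py <<'E'
import numpy as np,cv2,json
from bench import *
from scipy.spatial.transform import Rotation as R
def cam(n):
    m=camera_model(n);return np.array(m['K'],float),cv2.Rodrigues(np.array(m['rvec'],float))[0],np.array(m['tvec'],float).ravel()
def onz(n,u,v,z):
    K,Rm,t=cam(n);d=Rm.T@np.linalg.inv(K)@[u,v,1];c=-Rm.T@t
    return c+d*(z-c[2])/d[2]
def cloud(n,dep):
    K,Rm,t=cam(n);v,u=np.mgrid[:384,:512]
    P=np.stack([(u-K[0,2])/K[0,0]*dep,(v-K[1,2])/K[1,1]*dep,dep],-1)
    return (P-t)@Rm
def proj(n,p):
    K,Rm,t=cam(n);q=K@(Rm@np.array(p,float)+t);return q[:2]/q[2]
def st():
    s=read_state();return s
def rel(p,yaw_closing=None):
    """tool-frame shift (m) to world TCP point p(mm); yaw of tool y"""
    s=st();Rm=R.from_quat(s['ee_rot']).as_matrix();return Rm.T@(np.array(p)-s['position'])/1000
E
python3 - <<'E'
from h import *
for n in('scene','top'):
    im,d=get_image(n);np.save(f'{n}_d.npy',d);cv2.imwrite(f'pics/{n}0.png',cv2.resize(im,(800,600),interpolation=cv2.INTER_CUBIC));cv2.imwrite(f'{n}_raw.png',im)
    K,Rm,t=cam(n);print(n,K[0,0],-Rm.T@t)
s=st();print(s);print(R.from_quat(s['ee_rot']).as_matrix().round(3))
E
```

```text
scene 390.889644701297 [ -36.04855411 -437.09129993  735.5006364 ]
top 415.6529894811767 [ 468.16248408   39.99655982 1036.93012543]
{'clock': 0.1, 'joints': array([ 1.44062608e+00,  3.85484545e-01,  6.74657824e-03, -4.23621334e-04,
       -1.19398076e+00, -2.58625144e-01]), 'joint_vel': array([-0.00243831, -0.00163761,  0.00246456,  0.00315793,  0.00050435,
        0.00010917]), 'joint_efforts': array([-2.70989631e-04, -3.93321347e+01,  1.88927776e+01,  4.19796109e+00,
       -2.61112807e-03,  4.10695904e-06]), 'position': array([236.69609883, 577.88272272, 230.32347369]), 'ee_rot': array([ 9.81148630e-01, -1.93252173e-01, -1.34776358e-04,  9.71853915e-04]), 'contact_force': array([-0.54964717,  0.44257859, -0.05771361]), 'wrist_torque': array([-0.00735349,  0.0120253 ,  0.00268214]), 'grasp_force': 0.0, 'gripper_width': 85.65175107430714}
[[ 0.925 -0.379 -0.001]
 [-0.379 -0.925 -0.002]
 [ 0.     0.002 -1.   ]]
```

View pics/top0.png

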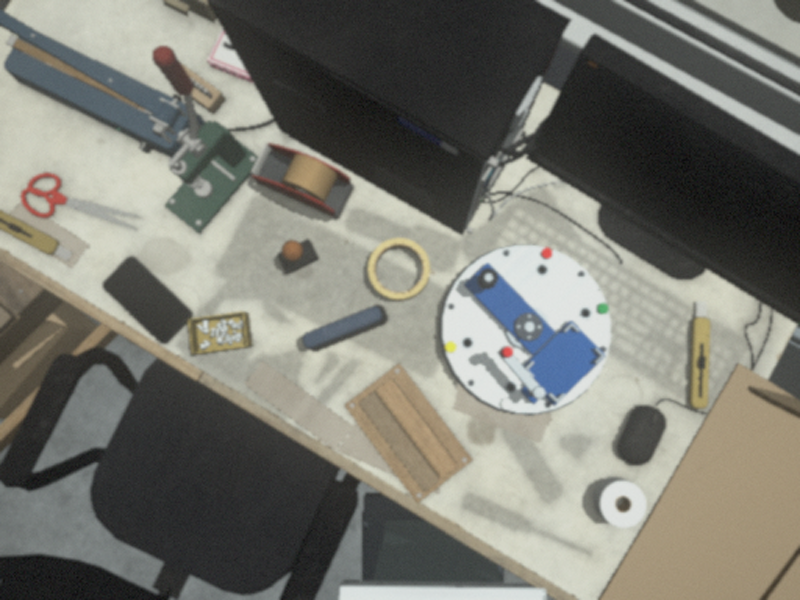

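View pics/scene0.png

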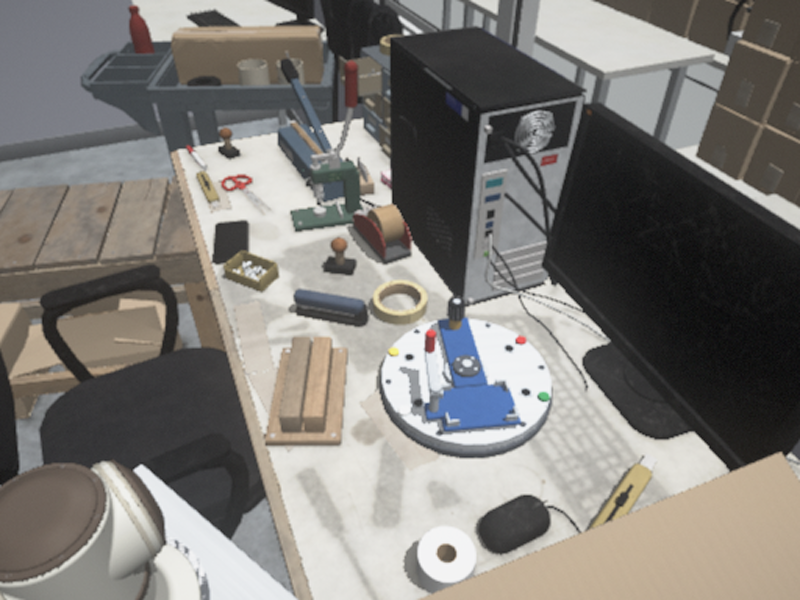

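The top view shows the carousel hub at about (529,326), the index knob at (487,278), the green marker at (603,308), the red retainer knob at (507,352) and the bin at (219,333). I'll measure these and enlarge a crop of each area.

```bash
python3 - <<'E'
from h import *
q=lambda u,v,z:onz('top',u*.64,v*.64,z).round(1)
print('axis',q(529,326,55),'knob',q(487,278,100),'green',q(603,308,35),'red',q(547,253,35),'yel',q(451,348,35),'rknob',q(507,352,127),'bin',q(219,333,30))
im=cv2.imread('top_raw.png')
a=im[150:270,275:395];b=im[190:240,110:170]
cv2.imwrite('pics/c1.png',cv2.resize(a,(600,600),interpolation=cv2.INTER_CUBIC))
cv2.imwrite('pics/c2.png',cv2.resize(b,(600,500),interpolation=cv2.INTER_CUBIC))
d=np.load('top_d.npy');P=cloud('top',d)
for n,(u,v) in dict(plate=(300,230),binedge=(219,320),knob=(487,278),stap=(340,330),table=(400,350)).items(): print(n,P[int(v*.64),int(u*.64)].round(1))
print(proj('top',[237,578,231])/.64)
E
```

```text
axis [ 546.4 -127.2   55. ] knob [612.3 -59.  100. ] green [ 577.1 -245.4   35. ] red [ 662.8 -159.7   35. ] yel [512.8 -10.2  35. ] rknob [503.9 -83.9 127. ] bin [532.5 350.1  30. ]
plate [ 7.042e+02  2.347e+02 -2.000e-01]
binedge [557.3 360.5   1. ]
knob [614.8 -57.7  97.6]
stap [538.7 162.   42.9]
table [510.4  69.4  -2.6]
[-32.53258548 565.97885016]
```

View pics/c1.png

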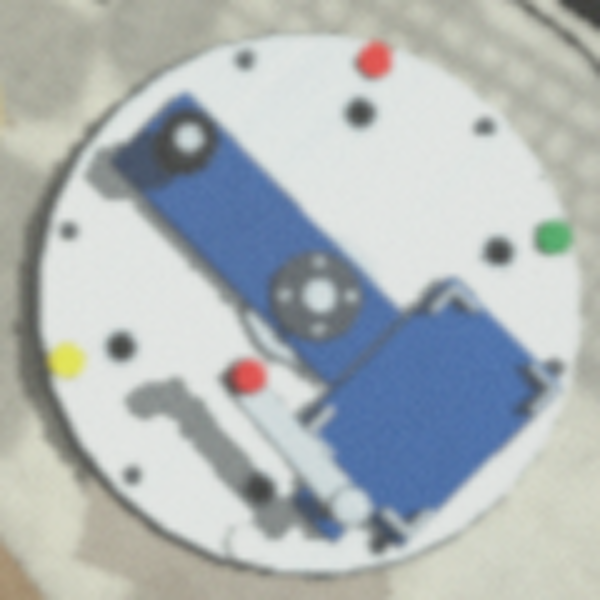

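View pics/c2.png

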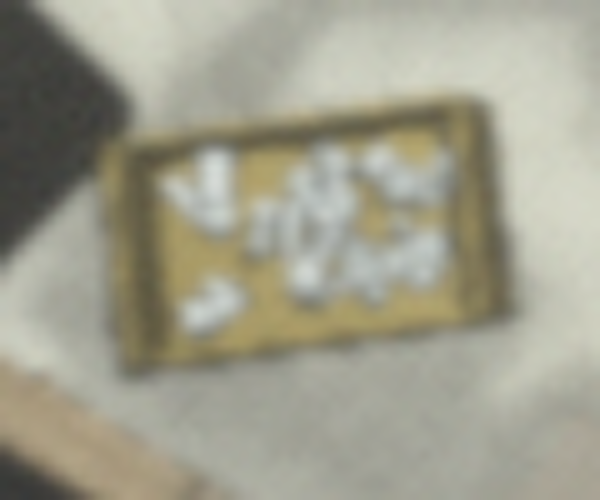

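Crop c1 has holes at (360,113), (498,250), (121,346) and (260,488), and the knob top at (188,137). The green marker at (553,238) is 120° clockwise of the knob. Crop c2 shows the bin, with its low wall apparently on the robot side. Next I'll compute poses and clearances.

```bash
python3 - <<'E'
from h import *
c=lambda x,y,z:onz('top',275+x/5-.4,150+y/5-.4,z)[:2]
H=[c(*p,30) for p in((360,113),(498,250),(121,346),(260,488))]
ax=((H[0]+H[3])/2+(H[1]+H[2])/2)/2
k=c(188,137,100)
an=lambda p:np.degrees(np.arctan2(*(p-ax)[::-1])).round(1)
print('axis',ax.round(1),'r',[np.linalg.norm(h-ax).round(1) for h in H],[an(h) for h in H],'knob',k.round(1),np.linalg.norm(k-ax).round(1),an(k))
g=c(553,238,35);print('green',an(g),np.linalg.norm(g-ax).round(1))
print('hub@55',c(319,296,55).round(1))
rk=c(250,376,127);po=c(349,506,91);print('rknob',rk.round(1),'post',po.round(1),np.linalg.norm(rk-po))
for n in('top','scene'):
    P=cloud(n,np.load(n+'_d.npy')).reshape(-1,3)
    b=P[(abs(P[:,0]-532)<75)&(abs(P[:,1]-350)<75)&(P[:,2]>14)&(P[:,2]<45)]
    r=cv2.minAreaRect(b[:,:2].astype(np.float32));print(n,len(b),r,cv2.boxPoints(r).round(0).tolist())
    (x,y),_,_=r
    m=P[(P[:,2]>130)&(P[:,0]>450)&(P[:,0]<800)&(P[:,1]>-350)&(P[:,1]<450)]
    for y0 in range(-350,450,50):
        s=m[(m[:,1]>=y0)&(m[:,1]<y0+50)]
        if len(s)>5:
            i=s[:,0].argmin();print(y0,len(s),s[i].round(0),s[:,2].min().round())
E
```

```text
axis [ 546.8 -126.8] r [np.float64(94.7), np.float64(94.7), np.float64(94.9), np.float64(95.0)] [np.float64(-15.4), np.float64(-75.0), np.float64(104.7), np.float64(164.8)] knob [614.4 -60.1] 94.9 44.6
green -75.6 120.7
hub@55 [ 546.  -126.8]
rknob [504.9 -84.2] post [ 448.3 -133.4] 75.050166376504
top 321 ((534.6680908203125, 351.7474365234375), (54.95733642578125, 88.38385009765625), 8.976962089538574) [[501.0, 391.0], [514.0, 304.0], [569.0, 312.0], [555.0, 400.0]]
-350 2656 [ 666. -349.  134.] 130.0
-300 2619 [ 696. -297.  134.] 130.0
-250 2574 [ 728. -250.  141.] 130.0
-200 2064 [ 760. -200.  141.] 130.0
-150 224 [ 757. -101.  288.] 130.0
-100 1124 [704. -63. 130.] 130.0
-50 2632 [692. -26. 253.] 130.0
0 3318 [ 468.   40. 1037.] 131.0
50 2031 [735.  51. 130.] 130.0
100 1456 [764. 100. 134.] 131.0
150 168 [795. 158. 242.] 133.0
300 26 [786. 349. 150.] 131.0
350 250 [757. 387. 133.] 130.0
scene 382 ((536.9236450195312, 352.6783142089844), (58.98015213012695, 91.68607330322266), 9.152364730834961) [[501.0, 393.0], [515.0, 303.0], [573.0, 312.0], [559.0, 403.0]]
-350 2747 [ 666. -349.  134.] 130.0
-300 2341 [ 699. -300.  146.] 130.0
-250 2018 [ 728. -250.  133.] 130.0
-200 1543 [ 759. -200.  133.] 131.0
-150 320 [ 760. -101.  287.] 130.0
-100 2468 [705. -63. 134.] 130.0
-50 2375 [691. -27. 308.] 130.0
0 1255 [710.   0. 302.] 130.0
50 1036 [737.  52. 139.] 131.0
100 836 [767. 100. 277.] 130.0
150 60 [797. 150. 245.] 131.0
300 9 [788. 350. 145.] 130.0
350 141 [753. 384. 131.] 130.0
```

```bash
cat >> h.py <<'E'
def go(x,y,z,psi,label=''):
    s=st();Rm=R.from_quat(s['ee_rot']);sh=Rm.inv().apply(np.array([x,y,z])-s['position'])/1000
    a=np.radians(psi);T=np.array([[np.sin(a),np.cos(a),0],[-np.cos(a),np.sin(a),0],[0,0,-1]])  # x,y,z tool as columns
    w=(Rm.inv()*R.from_matrix(T)).as_rotvec();print(label,sh.round(4).tolist(),w.round(4).tolist())
E
python3 -c "
from h import *
go(535,352,110,-171)"
```

```text
Traceback (most recent call last):
  File "h.py", line 23, in go
    w=(Rm.inv()*R.from_matrix(T)).as_rotvec();print(label,sh.round(4).tolist(),w.round(4).tolist())
                ~~~~~~~~~~~~~^^^
  File "scipy/spatial/transform/_rotation.pyx", line 1143, in scipy.spatial.transform._rotation.Rotation.from_matrix
ValueError: Non-positive determinant (left-handed or null coordinate frame) in rotation matrix 0: [[-0.15643447 -0.98768834  0.        ]
 [ 0.98768834 -0.15643447  0.        ]
 [ 0.          0.         -1.        ]].
```

```bash
sed -i 's/\[np.sin(a),np.cos(a),0\],\[-np.cos(a)/[-np.sin(a),np.cos(a),0],[np.cos(a)/' h.py
python3 -c "
from h import *
go(535,352,90,-171)"
```

```text
[0.3617, 0.0956, 0.1406] [0.0017, -0.0011, 1.0248]
```

```bash
python3 -m handwheel '[[0.362,0.0956,0.14,0.0017,-0.0011,1.025,1],[0.362,0.0956,0.14,0.0017,-0.0011,1.025,1],[0.362,0.0956,0.14,0.0017,-0.0011,1.025,1],[0.362,0.0956,0.14,0.0017,-0.0011,1.025,1],[0.362,0.0956,0.14,0.0017,-0.0011,1.025,1],[0.362,0.0956,0.14,0.0017,-0.0011,1.025,1],[0.362,0.0956,0.14,0.0017,-0.0011,1.025,1],[0.362,0.0956,0.14,0.0017,-0.0011,1.025,1]]'
python3 - <<'E'
from h import *
im,d=get_image('top');cv2.imwrite('pics/c3.png',cv2.resize(im[170:270,90:200],(770,700))[:600])
s=st();print(s['clock'],s['position'],R.from_quat(s['ee_rot']).as_matrix().round(3).tolist(),s['contact_force'])
for z in(2,3): go(535.5,352,z,-171)
E
```

```text
clock: 1.1
position: [536.2, 350.5, 89.5]
ee_rot: [0.759, -0.651, -0.001, 0.001]
contact_force: [-0.1, 0.2, 0.9]
gripper_width: 85.4
grasp_force: 0.0
1.15 [535.75294724 351.78241483  90.41346743] [[0.155, -0.988, -0.001], [-0.988, -0.155, 0.001], [-0.001, 0.001, -1.0]] [-0.53871486  0.9736028   1.38374097]
 [-0.0002, 0.0002, 0.0884] [0.0005, 0.0008, -0.0018]
 [-0.0002, 0.0002, 0.0874] [0.0005, 0.0008, -0.0018]
```

View pics/c3.png

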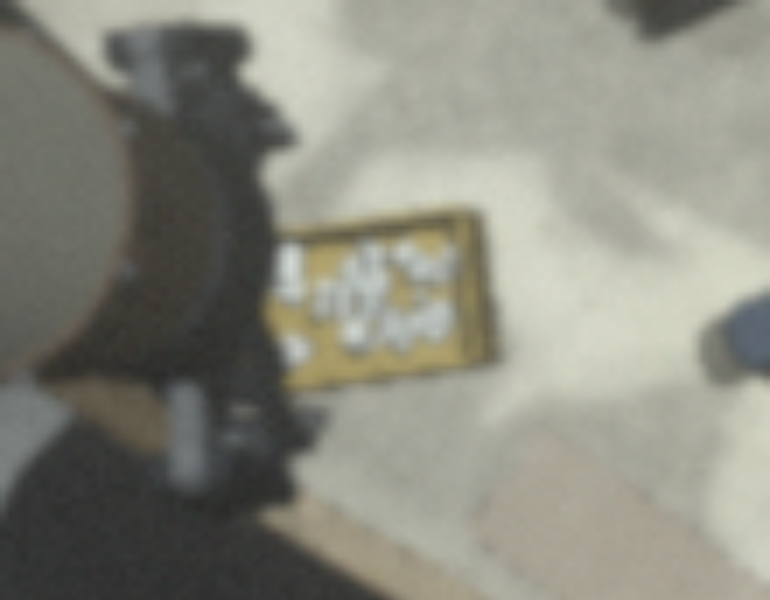

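The open fingers straddle the bin, aligned with its short side. I'll descend and grip.

```bash
python3 -m handwheel '[[0,0,0.05,0,0,0,1],[0,0,0.08,0,0,0,1],[0,0,0.087,0,0,0,1],[0,0,0.087,0,0,0,1],[0,0,0.087,0,0,0,-1],[0,0,0.087,0,0,0,-1],[0,0,0.087,0,0,0,-1],[0,0,0.087,0,0,0,-1]]'
```

```text
clock: 2.15
position: [536.7, 353.9, 6.3]
ee_rot: [0.761, -0.649, -0.0, -0.003]
contact_force: [-1.4, 1.4, 5.8]
gripper_width: 53.5
grasp_force: 65.0
```

```bash
python3 -m handwheel '[[0,0,-0.05,0,0,0,-1],[0,0,-0.1,0,0,0,-1],[0,0,-0.16,0,0,0,-1],[0,0,-0.18,0,0,0,-1],[0,0,-0.18,0,0,0,-1]]'
python3 -c "
from h import *
s=st();print(s['position'],s['contact_force'],s['gripper_width'])
go(493.7,-179.7,185,-135)"
```

```text
clock: 2.78
position: [535.9, 352.8, 186.1]
ee_rot: [0.76, -0.65, -0.0, -0.003]
contact_force: [-0.3, -0.4, -1.8]
gripper_width: 53.8
grasp_force: 64.1
[535.87216644 352.82521554 186.1159692 ] [-0.28305947 -0.35177808 -1.78534703] 53.76516280774877
 [0.5194, 0.1247, -0.0016] [-0.0049, 0.0031, -0.6288]
```

```bash
python3 -m handwheel '[[0.05,0.012,0,-0.0049,0.0031,-0.06,-1],[0.519,0.125,0,-0.0049,0.0031,-0.629,-1],[0.519,0.125,0,-0.0049,0.0031,-0.629,-1],[0.519,0.125,0,-0.0049,0.0031,-0.629,-1],[0.519,0.125,0,-0.0049,0.0031,-0.629,-1],[0.519,0.125,0,-0.0049,0.0031,-0.629,-1],[0.519,0.125,0,-0.0049,0.0031,-0.629,-1],[0.519,0.125,0,-0.0049,0.0031,-0.629,-1],[0.519,0.125,0,-0.0049,0.0031,-0.629,-1],[0.519,0.125,0,-0.0049,0.0031,-0.629,-1]]'
python3 -c "
from h import *
s=st();print(s['position'],s['contact_force'],s['gripper_width'])
go(493.7,-179.7,95,-135)
go(493.7,-179.7,70,-135)"
```

```text
clock: 4.03
position: [491.1, -182.1, 180.7]
ee_rot: [0.923, -0.385, -0.003, 0.002]
contact_force: [-0.9, -0.0, -1.1]
gripper_width: 53.9
grasp_force: 64.1
[ 491.10537038 -182.13587198  180.74824881] [-0.89957486 -0.02840681 -1.10348873] 53.907760457583976
 [0.0004, -0.0041, 0.0857] [0.0067, 0.0036, -0.005]
 [0.0005, -0.0043, 0.1107] [0.0067, 0.0036, -0.005]
```

```bash
python3 -m handwheel '[[0,0,0,0.003,0.003,0,-1],[0,0,0.05,0.003,0.003,0,-1],[0,0,0.085,0.003,0.003,0,-1],[0,0,0.085,0.003,0.003,0,-1],[0,0,0.085,0.003,0.003,0,-1]]'
python3 - <<'E'
from h import *
s=st();print(s['position'],R.from_quat(s['ee_rot']).as_matrix().round(3).tolist(),s['contact_force'])
go(493.7,-179.7,70,-135)
for n in('top','scene'):
    im,d=get_image(n);u,v=proj(n,[493,-180,80]).astype(int);print(n,u,v)
    v=max(v,50);u=min(u,452);cv2.imwrite(f'pics/{n}4.png',cv2.resize(im[v-45:v+45,u-60:u+60],(800,600),interpolation=cv2.INTER_CUBIC))
    P=cloud(n,d).reshape(-1,3);hsv=cv2.cvtColor(im,cv2.COLOR_BGR2HSV).reshape(-1,3)
    q=P-[*s['position'][:2],0];a=np.radians(45);hx=q[:,0]*np.cos(a)+q[:,1]*np.sin(a);hy=-q[:,0]*np.sin(a)+q[:,1]*np.cos(a)
    m=(abs(hx)<60)&(abs(hy)<70)&(q[:,2]>102)&(q[:,2]<128)
    yl=m&(hsv[:,0]>15)&(hsv[:,0]<35)&(hsv[:,1]>80)
    print(yl.sum(),[np.percentile(h[yl],[1,5,50,95,99]).round(1) for h in(hx,hy)] if yl.sum() else '')
E
```

```text
clock: 4.65
position: [494.3, -179.3, 99.4]
ee_rot: [0.924, -0.381, 0.002, 0.001]
contact_force: [0.7, -0.5, -1.0]
gripper_width: 53.8
grasp_force: 64.0
[ 494.26737511 -179.29727307   99.41883209] [[0.709, -0.705, 0.004], [-0.705, -0.709, -0.004], [0.005, -0.0, -1.0]] [ 0.66171439 -0.53912123 -1.01829753]
 [-0.0003, 0.0007, 0.0294] [-0.0001, -0.0053, 0.0027]
top 363 231
0 
scene 306 249
2 [array([-26.3, -26.3, -25.7, -25.1, -25. ]), array([-30.2, -30.1, -28.9, -27.6, -27.5])]
```

View pics/top4.png

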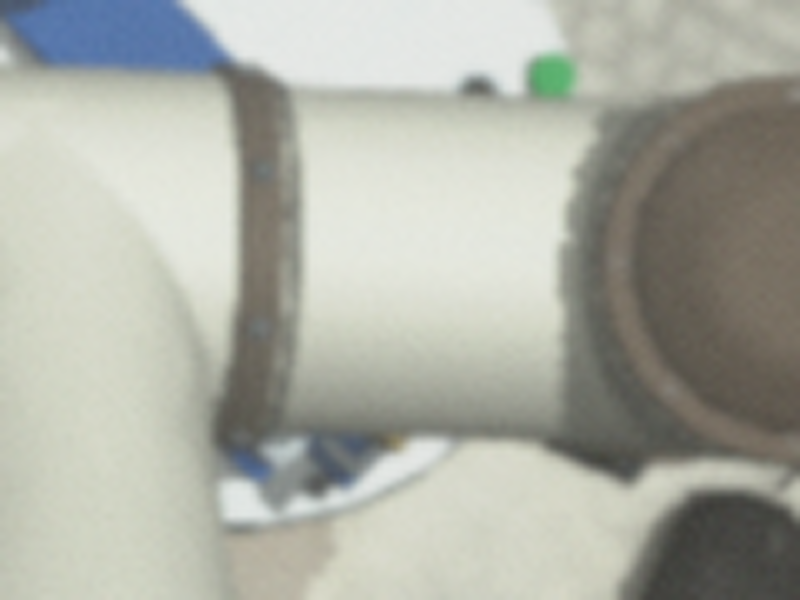

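The arm hides the pocket from above, so I'll check the scene view.

View pics/scene4.png

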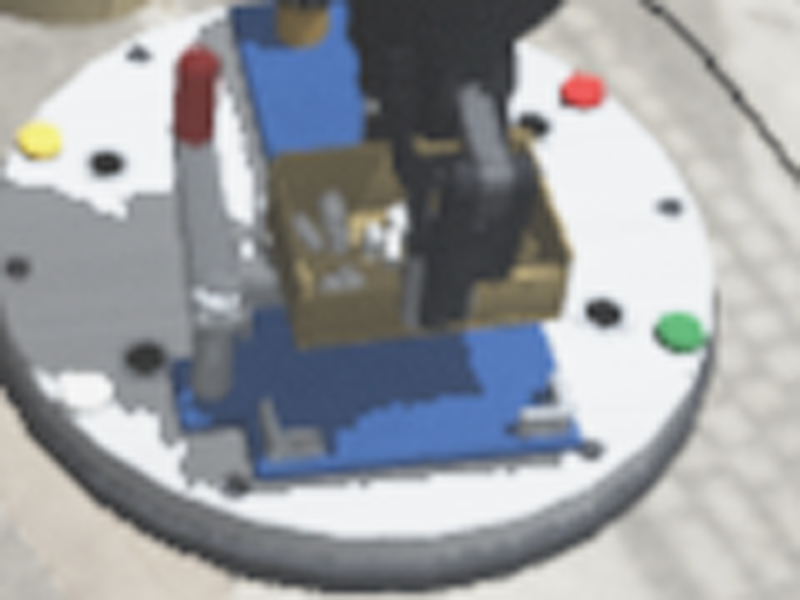

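The bin's lower outer edge runs from about (300,345) to (567,313) in the crop. I'll check the bin's offset in the hand from that.

```bash
python3 - <<'E'
from h import *
s=st();f=lambda x,y,z:onz('scene',246+x/6.667-.4,204+y/6.667-.4,z)
a=np.radians(45.0);hx=np.array([np.cos(a),np.sin(a)]);hy=np.array([-hx[1],hx[0]])
pc=np.array([493.7,-179.7])
for z in(93,): 
  for p in((300,345),(567,313)):
    q=f(*p,z)[:2]-s['position'][:2];print(z,q@hx,q@hy)
# top rim of outer wall & the pocket plate corners for calibration, z=46
for p in((258,472),(580,440)):
    q=f(*p,46)[:2]-pc;print('plate',q@hx,q@hy)
# brackets' outer corners at top z=58: left ~(283,455)?
go(493.7,-179.7,50,-135)
E
```

```text
93 -24.469662572990757 42.518924343642624
93 -22.435752636183764 -45.861501827089576
plate -35.96636333323369 55.51690471665152
plate -36.83948791500382 -52.6666572466472
 [-0.0008, 0.0007, 0.0501] [-0.0014, -0.0064, 0.0018]
```

```bash
python3 -m handwheel '[[-0.002,0.0007,0,0,-0.005,0,-1],[-0.002,0.0007,0.015,0,-0.005,0,-1],[-0.002,0.0007,0.03,0,-0.005,0,-1],[-0.002,0.0007,0.038,0,-0.005,0,-1],[-0.002,0.0007,0.042,0,-0.005,0,-1],[-0.002,0.0007,0.042,0,-0.005,0,-1]]'
```

```text
clock: 5.5
position: [491.1, -179.2, 55.9]
ee_rot: [0.924, -0.382, -0.001, 0.0]
contact_force: [-0.1, -0.6, -1.5]
gripper_width: 53.4
grasp_force: 64.1
```

```bash
python3 -m handwheel '[[0,0,0.003,0,0,0,-1],[0,0,0.005,0,0,0,-1],[0,0,0.005,0,0,0,-1]]'
```

```text
clock: 5.88
position: [491.7, -179.3, 52.2]
ee_rot: [0.924, -0.382, -0.0, 0.0]
contact_force: [-0.7, 0.1, 4.9]
gripper_width: 53.5
grasp_force: 64.3
```

```bash
python3 -m handwheel '[[0,0,0,0,0,0,1],[0,0,0,0,0,0,1],[0,0,0,0,0,0,1],[0,0,-0.03,0,0,0,1],[0,0,-0.09,0,0,0,1],[0,0,-0.125,0,0,0,1],[0,0,-0.125,0,0,0,1]]'
python3 -c "
from h import *
s=st();print(s['position'])
go(504.9,-84.2,178,131)"
```

```text
clock: 6.75
position: [493.4, -179.4, 179.6]
ee_rot: [0.924, -0.382, 0.003, -0.001]
contact_force: [-0.5, -0.1, -0.2]
gripper_width: 85.7
grasp_force: 0.0
[ 493.37541104 -179.44782658  179.61453284]
 [-0.0591, -0.0755, 0.0016] [-0.0067, -0.0002, 1.6416]
```

```bash
python3 -m handwheel '[[-0.059,-0.0755,0,0,0,1.64,0],[-0.059,-0.0755,0,0,0,1.64,0],[-0.059,-0.0755,0,0,0,1.64,0],[-0.059,-0.0755,0,0,0,1.64,0],[-0.059,-0.0755,0,0,0,1.64,0],[-0.059,-0.0755,0,0,0,1.64,0],[-0.059,-0.0755,0,0,0,1.64,0],[-0.059,-0.0755,0,0,0,1.64,0],[-0.059,-0.0755,0,0,0,1.64,0],[-0.059,-0.0755,0,0,0,1.64,0]]'
python3 - <<'E'
from h import *
s=st();print(s['position'],s['joints'].round(2))
go(504.9,-84.2,99,131)
im,d=get_image('scene');u,v=proj('scene',[515,-150,80]).astype(int);print(u,v)
cv2.imwrite('pics/s5.png',cv2.resize(im[v-48:v+48,u-64:u+64],(800,600),interpolation=cv2.INTER_CUBIC))
P=cloud('scene',d).reshape(-1,3);hsv=cv2.cvtColor(im,cv2.COLOR_BGR2HSV).reshape(-1,3)
q=P-[493.7,-179.7,0];a=np.radians(45);hx=q[:,0]*np.cos(a)+q[:,1]*np.sin(a);hy=-q[:,0]*np.sin(a)+q[:,1]*np.cos(a)
m=(abs(hx)<40)&(abs(hy)<52)&(q[:,2]>64)&(q[:,2]<86)
print(m.sum(),[np.percentile(h[m],[1,4,50,96,99]).round(1) for h in(hx,hy,q[:,2])])
for sx in(-1,1):
  for sy in(-1,1):
    k=m&(hx*sx>10)&(hy*sy>20);print(sx,sy,k.sum(),np.percentile(q[k,2],[80,90,97]).round(1))
r=(((hsv[:,0]<8)|(hsv[:,0]>172))&(hsv[:,1]>110)&(P[:,2]>95)&(P[:,2]<135)&(abs(P[:,0]-505)<60)&(abs(P[:,1]+84)<60));print('red',r.sum(),np.median(P[r],0))
E
```

```text
clock: 8.0
position: [502.4, -84.1, 175.2]
ee_rot: [-0.352, 0.936, 0.001, -0.002]
contact_force: [-0.4, 0.4, -0.6]
gripper_width: 43.0
grasp_force: 0.0
[502.39657958 -84.09245888 175.20271993] [ 0.15  0.24 -0.35 -0.   -0.98 -1.  ]
 [-0.002, -0.0019, 0.0762] [0.0028, -0.0025, 0.0029]
300 237
436 [array([-28.3, -27.6,  14.7,  27.6,  28.1]), array([-42.3, -41. ,   0.5,  44.9,  45.3]), array([64.1, 64.5, 71.2, 80.9, 82.3])]
-1 -1 47 [76.  78.  79.5]
-1 1 52 [75.3 78.1 79.1]
1 -1 66 [79.1 80.1 81.3]
1 1 66 [79.7 80.4 81.9]
red 55 [501.94818317 -87.62192313 117.56748295]
```

View pics/s5.png

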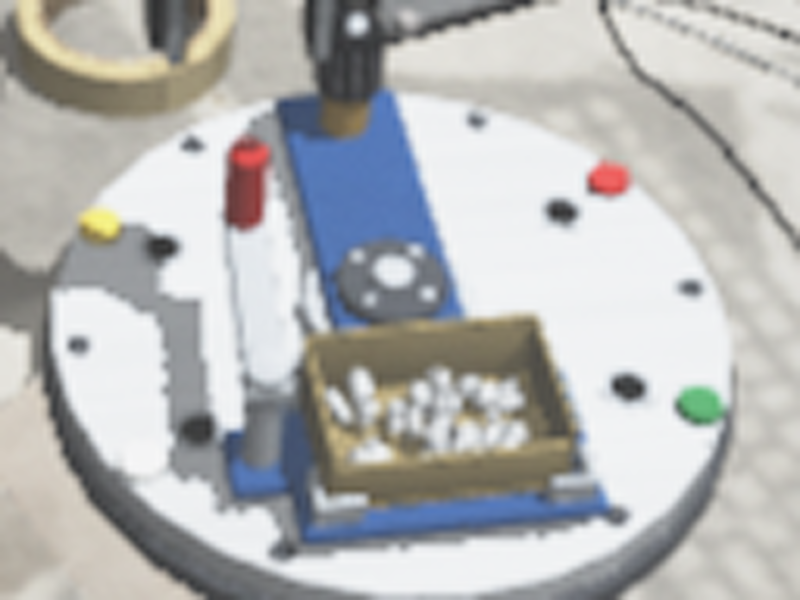

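The bin sits flat in its pocket with its rim at z≈80, and the gripper is above the red knob. I'll descend around the knob and narrow the jaws.

```bash
python3 -m handwheel '[[-0.002,-0.002,0,0.0028,-0.0025,0,0],[-0.002,-0.002,0.03,0.0028,-0.0025,0,0],[-0.002,-0.002,0.06,0.0028,-0.0025,0,0],[-0.002,-0.002,0.076,0.0028,-0.0025,0,0],[-0.002,-0.002,0.076,0.0028,-0.0025,0,-0.4],[-0.002,-0.002,0.076,0.0028,-0.0025,0,-0.4],[-0.002,-0.002,0.076,0.0028,-0.0025,0,-0.4]]'
python3 - <<'E'
from h import *
s=st();print(s['clock'],s['position'],s['contact_force'],s['gripper_width'])
Rm=R.from_quat(s['ee_rot']);po=np.array([448.4,-134.4])
for th in (41,32,23,14,5,-4,-13,-22,-31,-40,-45,-50):
    a=np.radians(th);t=np.array([*(po+75*np.array([np.cos(a),np.sin(a)])),s['position'][2]])
    print(th,(Rm.inv().apply(t-s['position'])/1000).round(4).tolist(),round(np.radians(41-th),3))
E
```

```text
clock: 8.93
position: [506.4, -84.2, 101.3]
ee_rot: [-0.351, 0.936, -0.001, 0.002]
contact_force: [-0.3, 0.7, 0.2]
gripper_width: 25.8
grasp_force: 0.0
8.925 [506.4367157  -84.15833657 101.28527637] [-0.29004679  0.69197603  0.15308891] 25.75136359353011
41 [0.0018, 0.0002, -0.0] 0.0
32 [0.0027, -0.0116, 0.0] 0.157
23 [0.0055, -0.023, 0.0] 0.314
14 [0.01, -0.0339, 0.0001] 0.471
5 [0.0162, -0.0439, 0.0001] 0.628
-4 [0.0238, -0.0528, 0.0001] 0.785
-13 [0.0328, -0.0605, 0.0001] 0.942
-22 [0.0428, -0.0666, 0.0] 1.1
-31 [0.0537, -0.0711, 0.0] 1.257
-40 [0.0652, -0.0738, -0.0] 1.414
-45 [0.0717, -0.0745, -0.0] 1.501
-50 [0.0782, -0.0747, -0.0001] 1.588
```

```bash
python3 -m handwheel '[[0.0027,-0.0116,0,0,0,0.157,-0.4],[0.0055,-0.023,0,0,0,0.314,-0.4],[0.01,-0.0339,0,0,0,0.471,-0.4],[0.0162,-0.0439,0,0,0,0.628,-0.4],[0.0238,-0.0528,0,0,0,0.785,-0.4],[0.0328,-0.0605,0,0,0,0.942,-0.4],[0.0428,-0.0666,0,0,0,1.1,-0.4],[0.0537,-0.0711,0,0,0,1.257,-0.4],[0.0652,-0.0738,0,0,0,1.414,-0.4],[0.0717,-0.0745,0,0,0,1.5,-0.4]]'
python3 -c "
from h import *
s=st();print(s['joints'].round(2))
for th in(-45,-48,-51,-53):
    a=np.radians(th);go(448.4+75*np.cos(a),-134.4+75*np.sin(a),101,86+th)"
```

```text
clock: 10.18
position: [500.9, -187.9, 101.1]
ee_rot: [0.383, 0.924, 0.001, 0.002]
contact_force: [-0.1, 0.4, 0.7]
gripper_width: 25.9
grasp_force: 0.3
[-0.06  0.37 -0.39 -0.   -0.81 -2.3 ]
 [-0.0, 0.0007, 0.0001] [0.003, 0.0028, 0.0686]
 [0.0001, -0.0032, 0.0001] [0.003, 0.0027, 0.1209]
 [0.0004, -0.0071, 0.0001] [0.0031, 0.0027, 0.1733]
 [0.0007, -0.0097, 0.0001] [0.0032, 0.0026, 0.2082]
```

```bash
python3 -m handwheel '[[0,-0.004,0,0,0,0,-0.4],[0,-0.006,0,0,0,0,-0.4],[0,-0.006,0,0,0,0,-0.4]]'
```

```text
clock: 10.55
position: [498.2, -191.0, 101.1]
ee_rot: [0.381, 0.925, 0.001, 0.003]
contact_force: [2.0, 4.2, 1.4]
gripper_width: 25.9
grasp_force: 2.3
```

```bash
python3 -m handwheel '[[0,0,0,0,0,0,0],[0,0.001,0,0,0,0,0.2],[0,0.001,-0.03,0,0,0,0.2],[0,0.001,-0.07,0,0,0,0.2],[0,0.001,-0.09,0,0,0,0.2],[0,0.001,-0.09,0,0,0,0.2]]'
python3 -c "
from h import *
s=st();print(s['position'])
go(614.2,-59.8,165,113)"
```

```text
clock: 11.3
position: [497.6, -191.3, 191.8]
ee_rot: [0.382, 0.924, 0.001, 0.003]
contact_force: [0.1, 0.0, -1.3]
gripper_width: 51.3
grasp_force: 0.0
[ 497.57348172 -191.28497267  191.76301834]
 [0.0102, 0.1754, 0.0273] [0.0006, 0.0059, -1.1845]
```

```bash
python3 -m handwheel '[[0.01,0.175,0.027,0,0.006,-1.185,0.3],[0.01,0.175,0.027,0,0.006,-1.185,0.3],[0.01,0.175,0.027,0,0.006,-1.185,0.3],[0.01,0.175,0.027,0,0.006,-1.185,0.3],[0.01,0.175,0.027,0,0.006,-1.185,0.3],[0.01,0.175,0.027,0,0.006,-1.185,0.3],[0.01,0.175,0.027,0,0.006,-1.185,0.3],[0.01,0.175,0.027,0,0.006,-1.185,0.3]]'
python3 - <<'E'
from h import *
s=st();print(s['position'],s['joints'].round(2))
go(614.2,-59.8,69,113)
im,d=get_image('scene');u,v=proj('scene',[540,-130,80]).astype(int)
cv2.imwrite('pics/s6.png',cv2.resize(im[v-60:v+48,u-72:u+72],(800,600),interpolation=cv2.INTER_CUBIC))
P=cloud('scene',d).reshape(-1,3);hsv=cv2.cvtColor(im,cv2.COLOR_BGR2HSV).reshape(-1,3)
r=(((hsv[:,0]<8)|(hsv[:,0]>172))&(hsv[:,1]>110)&(P[:,2]>95)&(P[:,2]<135)&(abs(P[:,0]-501)<70)&(abs(P[:,1]+187)<70));print('red',r.sum(),np.median(P[r],0))
E
```

```text
clock: 12.3
position: [612.4, -60.1, 161.7]
ee_rot: [-0.199, 0.98, 0.001, -0.003]
contact_force: [-0.7, 0.4, -0.2]
gripper_width: 55.3
grasp_force: 0.0
[612.40804479 -60.09343173 161.6977365 ] [ 0.16  0.43 -0.11 -0.   -1.04 -1.33]
 [-0.0023, -0.0007, 0.0927] [0.0034, -0.0059, -0.0005]
red 52 [ 498.35013554 -190.69824799  122.15999055]
```

View pics/s6.png

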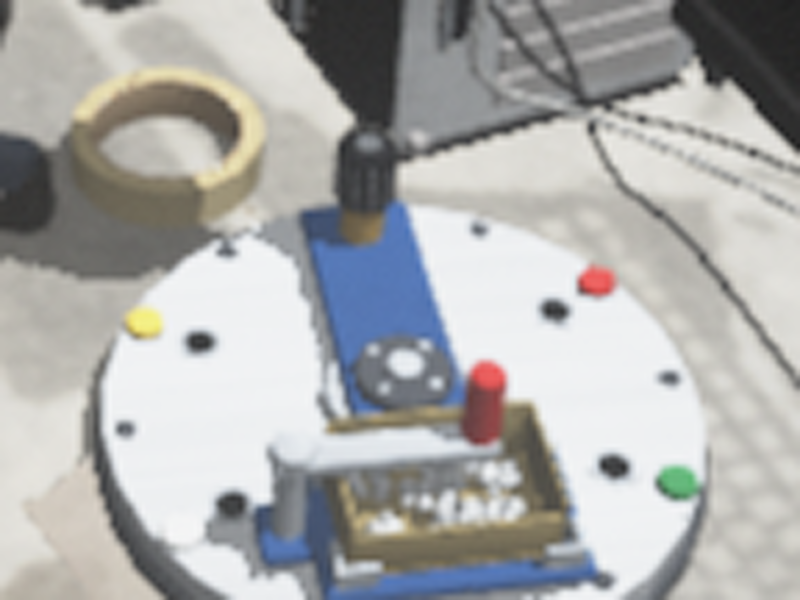

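The arm is fully over the bin and the index knob is clear. I'll descend and grip it.

```bash
python3 -m handwheel '[[-0.002,-0.0005,0,0.003,-0.006,0,0.3],[-0.002,-0.0005,0.04,0.003,-0.006,0,0.3],[-0.002,-0.0005,0.08,0.003,-0.006,0,0.3],[-0.002,-0.0005,0.092,0.003,-0.006,0,0.3],[-0.002,-0.0005,0.092,0.003,-0.006,0,0.3],[-0.002,-0.0005,0.092,0.003,-0.006,0,-1],[-0.002,-0.0005,0.092,0.003,-0.006,0,-1],[-0.002,-0.0005,0.092,0.003,-0.006,0,-1],[-0.002,-0.0005,0.092,0.003,-0.006,0,-1]]'
python3 -c "
from h import *
s=st();print(s['position'],s['contact_force'],s['gripper_width'],s['grasp_force'])"
```

```text
clock: 13.48
position: [616.3, -59.7, 73.7]
ee_rot: [-0.2, 0.98, -0.0, 0.003]
contact_force: [-0.2, -0.3, 5.5]
gripper_width: 26.6
grasp_force: 59.2
[616.34554993 -59.6764934   73.69747156] [-0.20579765 -0.30349697  5.48156971] 26.598761957089025 59.181193113327026
```

```bash
python3 -m handwheel '[[0,0,-0.006,0,0,0,-1],[0,0,-0.012,0,0,0,-1],[0,0,-0.015,0,0,0,-1],[0,0,-0.015,0,0,0,-1],[0,0,-0.015,0,0,0,-1]]'
python3 -c "
from h import *
s=st();print(s['position'],s['contact_force'],s['gripper_width'],s['grasp_force'],s['joints'].round(2))"
```

```text
clock: 14.1
position: [615.0, -59.1, 85.9]
ee_rot: [-0.199, 0.98, 0.0, 0.002]
contact_force: [2.9, 4.5, -6.6]
gripper_width: 26.2
grasp_force: 59.4
[614.96090966 -59.06902512  85.94743427] [ 2.89346728  4.49758283 -6.63731773] 26.20985565233775 59.382323026657104 [ 0.17  0.5  -0.19 -0.   -0.87 -1.33]
```

```bash
python3 - <<'E'
from h import *
s=st();Rm=R.from_quat(s['ee_rot']);p0=s['position']
ax=np.array([546.8,-126.8]);a0=np.radians(44.9)
for th in range(35,-80,-10):
    a=np.radians(th-.1);d=95*np.array([np.cos(a)-np.cos(a0),np.sin(a)-np.sin(a0)])
    print(th,(Rm.inv().apply([*d,1.5])/1000).round(4).tolist())
E
```

```text
35 [-0.0048, -0.0158, -0.0015]
25 [-0.0068, -0.0323, -0.0015]
15 [-0.0059, -0.0488, -0.0015]
5 [-0.0021, -0.0649, -0.0015]
-5 [0.0044, -0.0802, -0.0015]
-15 [0.0134, -0.094, -0.0015]
-25 [0.0247, -0.1061, -0.0016]
-35 [0.038, -0.1161, -0.0016]
-45 [0.0527, -0.1236, -0.0017]
-55 [0.0686, -0.1284, -0.0017]
-65 [0.085, -0.1304, -0.0018]
-75 [0.1016, -0.1295, -0.0018]
```

```bash
python3 -m handwheel '[[0,0,-0.0015,0,0,0,-1],[-0.003,-0.008,-0.0015,0,0,0,-1],[-0.0048,-0.0158,-0.0015,0,0,0,-1],[-0.0063,-0.024,-0.0015,0,0,0,-1],[-0.0068,-0.0323,-0.0015,0,0,0,-1],[-0.0068,-0.0323,-0.0015,0,0,0,-1]]'
python3 - <<'E'
from h import *
s=st();print(s['position'],s['contact_force'],s['gripper_width'],s['grasp_force'])
q=s['position'][:2]-[546.8,-126.8];print(np.degrees(np.arctan2(q[1],q[0])),np.linalg.norm(q))
E
```

```text
clock: 14.85
position: [634.9, -87.2, 87.8]
ee_rot: [-0.199, 0.98, -0.0, 0.002]
contact_force: [5.0, 1.1, -8.7]
gripper_width: 26.2
grasp_force: 59.7
[634.912582   -87.23865235  87.79723938] [ 5.03231301  1.10832773 -8.67257231] 26.162368119410534 59.67016160488129
24.179429978657335 96.58637240286167
```

```bash
python3 -m handwheel '[[0.0009,-0.0165,0,0,0,0,-1],[0.0047,-0.0326,0,0,0,0,-1],[0.0112,-0.0479,0,0,0,0,-1],[0.0202,-0.0617,0,0,0,0,-1],[0.0315,-0.0738,0,0,0,0,-1],[0.0448,-0.0838,0,0,0,0,-1],[0.0595,-0.0913,0,0,0,0,-1],[0.0754,-0.0961,0,0,0,0,-1],[0.0918,-0.0981,0,0,0,0,-1],[0.1084,-0.0972,0,0,0,0,-1]]'
python3 -m handwheel '[[0,0,0,0,0,0,-1],[0,0,0,0,0,0,-1]]'
python3 - <<'E'
from h import *
s=st();print(s['position'],s['contact_force'],s['gripper_width'],s['grasp_force'])
q=s['position'][:2]-[546.8,-126.8];print(np.degrees(np.arctan2(q[1],q[0])),np.linalg.norm(q),s['joints'].round(2))
for n in('scene','top'):
  im,d=get_image(n);u,v=proj(n,[547,-127,80]).astype(int);print(n,u,v)
  cv2.imwrite(f'pics/{n}7.png',cv2.resize(im[v-60:v+60,u-80:u+80],(800,600),interpolation=cv2.INTER_CUBIC))
E
```

```text
clock: 16.1
position: [570.5, -219.3, 87.7]
ee_rot: [-0.199, 0.98, 0.0, 0.001]
contact_force: [2.3, -1.9, -7.4]
gripper_width: 26.3
grasp_force: 59.9
clock: 16.35
position: [569.7, -219.2, 87.6]
ee_rot: [-0.199, 0.98, 0.0, -0.0]
contact_force: [-0.1, -5.0, -8.7]
gripper_width: 26.3
grasp_force: 60.2
[ 569.71240781 -219.22404598   87.6433803 ] [-0.13089362 -5.004089   -8.6857317 ] 26.288626270356943 60.19522726535797
-76.07677147869538 95.22175543174222 [-0.1   0.49 -0.21 -0.   -0.87 -1.07]
scene 299 225
top 340 207
```

View pics/scene7.png

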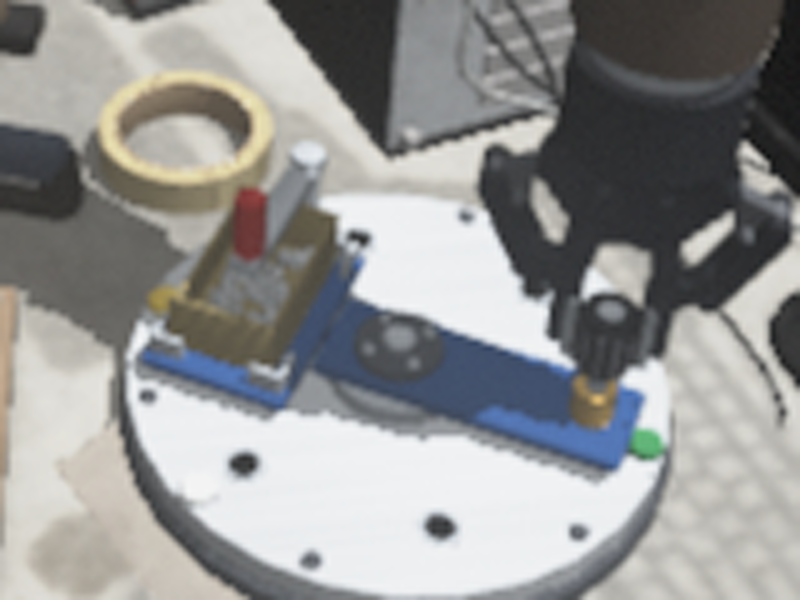

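The head has turned and the knob stands beside the green marker, with the bin still held. I'll lower the plunger in stages.

```bash
python3 -m handwheel '[[-0.0008,0,0.003,0,0,0,-1],[-0.0008,0,0.006,0,0,0,-1],[-0.0008,0,0.009,0,0,0,-1],[-0.0008,0,0.009,0,0,0,-1]]'
```

```text
clock: 16.95
position: [571.2, -218.9, 79.0]
ee_rot: [-0.2, 0.98, -0.0, 0.0]
contact_force: [0.9, -4.8, -6.3]
gripper_width: 26.2
grasp_force: 60.4
```

```bash
python3 -m handwheel '[[0,0,0.003,0,0,0,-1],[0,0,0.005,0,0,0,-1],[0,0,0.0065,0,0,0,-1],[0,0,0.0065,0,0,0,-1]]'
```

```text
clock: 17.45
position: [573.6, -218.4, 73.8]
ee_rot: [-0.2, 0.98, -0.001, 0.003]
contact_force: [0.2, -3.5, 0.7]
gripper_width: 26.4
grasp_force: 61.3
```

```bash
python3 -m handwheel '[[0,0,0,0,0,0,0.3],[0,0,0,0,0,0,0.3],[0,0,0,0,0,0,0.3],[0,0,-0.03,0,0,0,0.3],[0,0,-0.08,0,0,0,0.3],[0,0,-0.12,0,0,0,0.3],[0,0,-0.12,0,0,0,0.3],[0,0,-0.12,0,0,0,0.3]]'
python3 - <<'E'
from h import *
im,d=get_image('scene');u,v=proj('scene',[547,-127,80]).astype(int)
cv2.imwrite('pics/s8.png',cv2.resize(im[v-60:v+60,u-80:u+80],(800,600),interpolation=cv2.INTER_CUBIC))
P=cloud('scene',d);a=np.radians(-75.1);c=np.array([546.8+95*np.cos(a),-126.8+95*np.sin(a)])
m=(np.hypot(P[...,0]-c[0],P[...,1]-c[1])<11)&(P[...,2]>85)&(P[...,2]<130);print(m.sum(),np.percentile(P[m][:,2],[10,50,80,95]),np.median(P[m],0),proj('scene',[*c,100]))
E
```

```text
clock: 18.45
position: [572.0, -217.9, 191.7]
ee_rot: [-0.199, 0.98, 0.001, 0.001]
contact_force: [-0.7, 0.2, 0.1]
gripper_width: 55.5
grasp_force: 0.0
71 [ 95.3881242  100.29722618 101.58710586 102.7003158 ] [ 568.86196485 -219.65891455  100.29722618] [340.46506573 230.40891752]
```

View pics/s8.png

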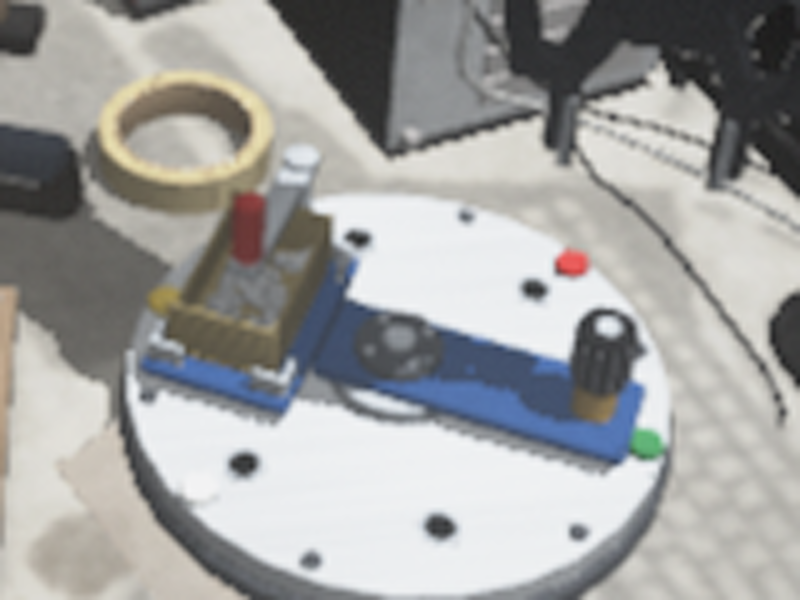

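The knob top is at z≈100 with no stem showing, so the plunger is home beside the green marker. I'll check the retainer angle, then hand in.

```bash
python3 - <<'E'
from h import *
im,d=get_image('top');hsv=cv2.cvtColor(im,cv2.COLOR_BGR2HSV);P=cloud('top',d)
m=((hsv[...,0]<8)|(hsv[...,0]>172))&(hsv[...,1]>110)&(P[...,2]>100)&(P[...,2]<140)&(abs(P[...,0]-517)<60)&(abs(P[...,1]+57)<60)
print(m.sum(),np.median(P[m],0) if m.any() else '', 'expect 516.9 -57.1')
E
```

```text
0  expect 516.9 -57.1
```

```bash
python3 - <<'E'
from h import *
im,d=get_image('scene');hsv=cv2.cvtColor(im,cv2.COLOR_BGR2HSV);P=cloud('scene',d)
m=((hsv[...,0]<8)|(hsv[...,0]>172))&(hsv[...,1]>110)&(P[...,2]>100)&(P[...,2]<140)&(abs(P[...,0]-517)<60)&(abs(P[...,1]+57)<60)
print(m.sum(),np.median(P[m],0) if m.any() else '', 'expect ~ 514 -61 (near face)')
v,u=np.nonzero(m);print(u.mean(),proj('scene',[516.9,-57.1,115]))
E
```

```text
56 [512.96869988 -59.06069581 118.04633964] expect ~ 514 -61 (near face)
268.05357142857144 [268.28014735 208.73457919]
```

```bash
python3 -c "
from bench import *
print(job_done())"
```

```text
the job is handed in; nothing more can be done
None
```

I put the bin flat in its pocket, closed the retaining arm fully over it, and turned the head to the green-marked hole, where the plunger dropped fully home; the job was handed in at about 19 s on the robot's clock.

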